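# Clip a test swatch into the swatch board

## Robot

A 7-joint arm with a two-finger parallel gripper is mounted at the origin on the work surface. World frame = base frame: x ahead of the robot, y to its left, z up, the work surface at z = 0. Lengths are in m, angles in rad, forces in N, time in s.
With the tool pointing down it reaches from about 0.4 to 0.875 m from the base axis. Payload 19.3 kg.
Tool frame: the origin (TCP) lies midway between the tips of the shut fingers; the grasp point (between the pads) lies 19 mm behind it (r.hold_point_z is the distance from the TCP to the grasp point, in m); y points along the fingers, z is the direction in which the jaws open and shut, and the axes are right-handed (so a half turn about y gives the same grasp; the last joint's range is limited). The gripper opens to 85 mm and grips with 20 to 120 N. Pads are 22 mm wide; open, the fingers measure 114 mm over their backs; the gripper's body (76 mm by 85 mm) begins 54 mm behind the grasp point. The pads swing forward as they close: fully open they stand 13 mm farther back than shut.
Start: joints at [-1.259, 0.521, -0.036, 1.599, 0.021, 1.021, -0.113], TCP at [0.233, 0.58, 0.203] pointing down, gripper open.
Joint ranges: [-2.91, 2.91], [-0.3, 2.13], [-1.5, 1.42], [0.17, 2.43], [-1.26, 4.41], [0.16, 1.93], [-2.52, 2.52]. Speed limits (rad/s): [1.89, 1.89, 2.39, 2.39, 3.01, 3.01, 3.01].

## Interface

Orientations are given as a unit quaternion [x, y, z, w].
In Python, from station import r gives the robot as it stands.
- The arm moves only by the tool play_rows, never from a script. Its argument "deltas" is one flat list of numbers, 7 for each row, row after row: the gripper's target within -1 to 1 (fully open at 1, half-way at 0, shut at -1), then the shift along the world's x, y, z in mm, then the turn, a rotation vector about the world's x, y, z in degrees. In form: [grip, dx, dy, dz, wx, wy, wz, grip, dx, dy, dz, wx, wy, wz, ...]. A call has 1 to 20 rows; each row is the pose to reach, as a shift and turn from the pose measured when the call began; what a row does not reach only later rows make up. A row lasts 1/12 s, in which the tool goes at most 41.7 mm and 7.16 degrees, less where a joint would pass 70% of its speed; a pose out of reach is approached as far as the arm can. A call with a gripper value outside its range is refused whole. The fingers move at their own pace and stop on an object; "grip_force" is the grip in N (left out, the last holds). Time passes only in rows, so rows that repeat a pose let the fingers close. It gives the time, the measured TCP pose, the force and the opening at its end, in the units of the state.
- r.observe(): the state, without advancing time (a new reading comes with each control period).
- r.snapshot(name): name is "side" or "top"; returns (picture, depth): 420x560x3 uint8, red, green, blue; 420x560 float32, m along the optical axis (not along the pixel's ray), 0 where there is no reading.
- r.camera_model(name): a dict with "fx", "fy", "cx", "cy" (pixels), "distortion" ([k1, k2, p1, p2, k3] as OpenCV has them; the pictures are not rectified), "world_to_cam" (4x4, takes a point from world to camera coordinates). Camera axes: x right, y down, z forward; pixel columns grow to the right and rows downward; lengths in m; the calibration is good to about 2 mm. A picture is of the moment at which its call begins. camera_model takes no time and is no camera call.
- r.sign_off(): hands the job in, once; it reports no verdict.
The state is a dict: "time_s": time; "joint_pos": joint angles; "joint_vel": joint speeds; "tau": joint torques, N m; "ee_pos": TCP position; "orientation": TCP orientation; "ft_force": force on the tool from outside, world axes, zero at the start; "torque": the same for the moment, N m; "finger_gap": finger opening in m.
Only numpy, scipy, OpenCV 4.12 (cv2) and the standard library are available. Lean on these libraries where they do the work, as an engineer would, in place of code of your own. Each camera call takes 0.05 s, during which the arm holds its last target. There are 200 camera calls.

## Task

Clip the small wooden test swatch into the swatch board: with one fingertip hold the spring clip's lever all the way down, and with the other push the swatch flat along the bed, under the open jaw, until it is fully home and square against the stop bar. Then let the lever up so that the jaw grips the swatch, and take the hand away. Only push the swatch, do not pinch it or lift it off the bed, and leave the other things on the table alone.

Things in the scene. Friction and masses are not known exactly. Their poses are not given: they have to be found in the camera images.
- board: swatch board, fixed: base plate 280 x 150 x 8 mm under a black bed 8 mm thick, clip at one end. Origin: centre of its underside, on the table; +x runs from the open end to the clip end, z up. Bed top 16 mm above the table, from x=-130 to +94, y=-60 to +60 mm. The clip is centred on y=0
- stop (a point): foot of the steel stop bar's face, at its middle, on the bed's top: board x=+82, y=0, 16 mm above the table; axes as the board's. The bar is 90 mm long in y, 5 mm high, its face looks to -x. A swatch fully home has its origin 15 mm short of this point in x
- hinge (a point): middle of the clip's hinge pin: board x=+90, y=0, 24 mm above the table; axes as the board's, the pin runs along y. The clip turns on it in a round barrel 10 mm across, between two ears at y=+-33 mm that reach 30 mm above the table. Jaw on its -x side, lever on its +x side
- clip (a joint): turn of the one-piece steel spring clip, rad: 0 shut (lip 2 mm above the bed), about 0.23 with the jaw resting on the 7 mm swatch, 0.38 lever fully down on its end stop (lip 10 mm above the bed). Pressing the lever raises the jaw; the spring shuts it when let go. 4 to 10 N hold it down, up to 15 N near the pin. Pushing the swatch against the shut jaw does not open it
- lever (a point): point on the lever's top face, 25 mm from the hinge pin. The lever is a flat tab 44 mm wide in y, to be pressed 6 to 44 mm from the pin. Shut, it slopes up away from the pin at 0.38 rad; fully down it is level, its top 19.2 mm above the table: 3.2 mm above the bed, 3.8 mm below the swatch's top, so two fingertips at one height can press it and push the swatch's edge
- lip (a point): lower front edge of the jaw's lip, at its middle; the lip is 60 mm wide in y. Shut, its foremost part stands 21 mm from the hinge pin towards -x (13 mm short of the stop bar's face). The jaw stays below 31 mm above the table
- swatch: test swatch: flat wooden slip with white primed top, 30 mm along its x, 80 mm along its y, 7 mm thick, 20 to 35 g, loose, lying on the bed short of the clip, a little out of square. Origin: centre of its underside; z up. Its +x long edge goes under the jaw; its -x long edge is the one to push
- jar: small closed varnish jar, amber glass with a white cap, 39 mm across, 40 mm tall, standing on the bed of the board near its robot-side end; leave it alone
- knife: palette knife lying on the table beside the board, about 200 mm long, 16 mm high; leave it alone
- tube: paint tube lying on the table beside the board, about 125 mm long, 27 mm high; leave it alone
- brushes: glass of brushes, 80 mm across, about 240 mm tall with the brushes; leave it alone
- can: drinks can, 66 mm across, 115 mm tall; leave it alone
- mug: dark mug, 82 mm across, 95 mm tall; leave it alone
- spare: loose square wooden painting panel, 70 x 70 x 17 mm, lying on the table; not the swatch; leave it alone
Things that resemble listed ones, but are neither listed nor needed, are in the scene too. Of the things that look like the swatch, the middle-sized one is meant.

How it is judged:
By the outcome, as a careful person would: the job done as asked, in the order asked, and still so for the second after the job is handed in, with the robot touching nothing.
It also fails if it takes over 48 s, if anything falls off the work surface, if the arm or the gripper's body presses on something with over 40 N, if the wrist force passes 120 N, or if a joint passes its speed limit or range.

## Working session

There is one attempt and no reset: what is moved stays moved. The work goes in short steps, Python scripts to look and compute and a tool call to move; the robot and the scene stay as the last step left them, time stands still between calls to the robot, and variables do not carry over. Pictures are saved under pics/ and viewed, about 8 in all and at most 12, crops included, and the job is handed in when it is done.

Besides the shell and the picture viewer there is one more tool, called after "Request:" by a JSON object that holds its "name" and its "arguments", one argument or row to a line. play_rows: Moves the arm, as the interface text tells. Its arguments: {"type":"object","properties":{"deltas":{"type":"array","items":{"type":"number"}},"grip_force":{"type":"number"}},"required":["deltas"]}

```bash
ls; mkdir -p pics
python3 - <<'E'
from station import r
import cv2,numpy as np
for n in("top","side"):
    p,d=r.snapshot(n); cv2.imwrite(f"pics/{n}0.png",cv2.resize(p[:,:,::-1],(784,588),interpolation=cv2.INTER_CUBIC)); np.savez(f"pics/{n}0.npz",p=p,d=d)
    m=r.camera_model(n);print(n,m)
print(r.observe())
E
```

```text
pics
top {'fx': 483.88492656602494, 'fy': 483.88492656602494, 'cx': 281.6634096227354, 'cy': 205.49187307229298, 'distortion': array([-0.16495536,  0.        ,  0.        ,  0.        ,  0.        ]), 'world_to_cam': array([[ 0.00137895, -0.99997364,  0.0071289 ,  0.024665  ],
       [-0.99561032, -0.00204002, -0.09357309,  0.54181265],
       [ 0.09358517, -0.00696857, -0.99558689,  1.0192066 ],
       [ 0.        ,  0.        ,  0.        ,  1.        ]])}
side {'fx': 482.53566657786155, 'fy': 482.53566657786155, 'cx': 281.02866835194357, 'cy': 207.33837508883994, 'distortion': array([0.009709, 0.      , 0.      , 0.      , 0.      ]), 'world_to_cam': array([[ 0.90830702, -0.41825749, -0.00624777, -0.44818509],
       [-0.28049783, -0.59792565, -0.75087008,  0.20014279],
       [ 0.31032133,  0.68377305, -0.66042039,  1.0380376 ],
       [ 0.        ,  0.        ,  0.        ,  1.        ]])}
{'time_s': 0.1, 'joint_pos': array([-1.25915592,  0.52196503, -0.03630348,  1.59993062,  0.0211717 ,
        1.02110835, -0.1128319 ]), 'joint_vel': array([ 0.00049232, -0.00032688, -0.00021184,  0.00015935,  0.00146689,
       -0.00143025,  0.00133711]), 'tau': array([ 4.99254224e-03, -9.28490281e+01,  1.98515810e+00, -3.70528758e+01,
        1.83162623e-02,  5.39080400e-03,  3.48858372e-06]), 'ee_pos': array([0.23280981, 0.57966926, 0.20218424]), 'orientation': array([ 0.69461336, -0.1342578 ,  0.13416152, -0.69389322]), 'ft_force': array([ 1.21910734, -0.6542573 ,  0.26934888]), 'torque': array([-0.03157467,  0.05583695, -0.02548567]), 'finger_gap': 0.08559255305409484}
```

View pics/top0.png

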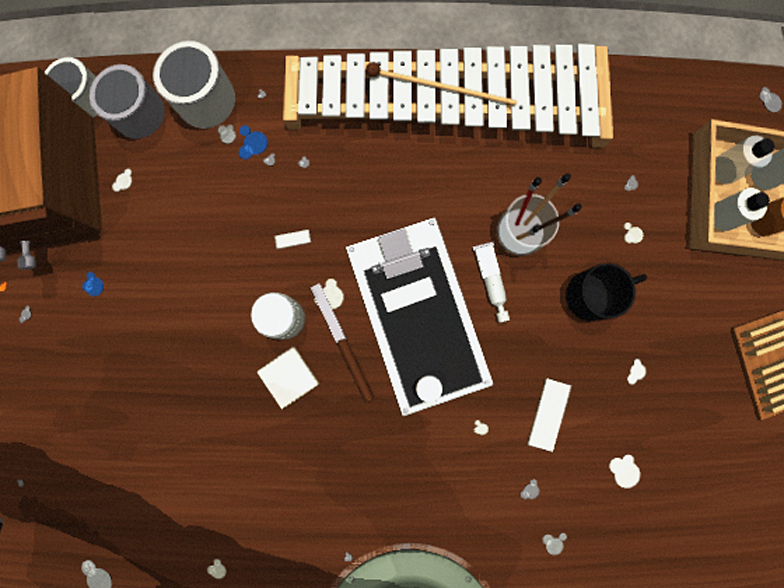

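View pics/side0.png

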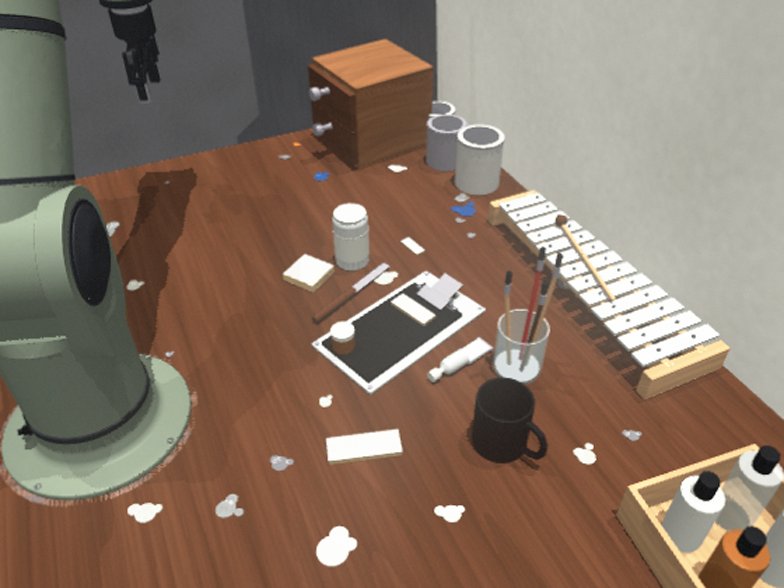

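Top view (784 px scale): board corners are about (348,247), (435,219), (492,384) and (404,414), with the clip at the upper end. The swatch is at (409,294) on the bed, and the jar is at (429,388). The other white slips, at (293,239) and (550,415), are decoys.

```bash
cat > h.py <<'E'
from station import r
import cv2,numpy as np
from scipy.spatial.transform import Rotation as R
def cast(n,uv,z):
    m=r.camera_model(n);K=np.array([[m['fx'],0,m['cx']],[0,m['fy'],m['cy']],[0,0,1]])
    q=cv2.undistortPoints(np.float64(uv).reshape(-1,1,2),K,m['distortion']).reshape(-1,2)
    T=m['world_to_cam'];d=np.c_[q,np.ones(len(q))]@T[:3,:3];c=-T[:3,:3].T@T[:3,3]
    return (c+d*((z-c[2])/d[:,2])[:,None])[:,:2]
def rect(n,p,seed,z,box,th=130):
    g=p.min(2).astype(np.uint8);mk=(g>th).astype(np.uint8)
    x0,y0,x1,y1=box;b=np.zeros_like(mk);b[y0:y1,x0:x1]=mk[y0:y1,x0:x1]
    _,l=cv2.connectedComponents(b);i=l[seed[1],seed[0]];assert i
    c=max(cv2.findContours((l==i).astype(np.uint8),0,1)[0],key=len)
    w=cast(n,c.reshape(-1,2),z)
    return cv2.minAreaRect(np.float32(w*1000)),w
E
python3 - <<'E'
from h import *
p=np.load('pics/top0.npz')['p'];s=560/784
for nm,sd,z,bx in[('board',(360,260),.008,(240,145,365,305)),('swatch',(409,294),.023,(265,190,320,230))]:
    sd=(int(sd[0]*s),int(sd[1]*s));q,w=rect('top',p,sd,z,bx);print(nm,q);print(cv2.boxPoints(q))
    if nm=='board':B=q
    else:S=q
# board yaw: long axis
b=cv2.boxPoints(B);e=[b[1]-b[0],b[2]-b[1]];a=max(e,key=np.linalg.norm);a=a/np.linalg.norm(a);a=a*np.sign(a[0])
yaw=np.arctan2(a[1],a[0]);print('yaw',np.degrees(yaw))
Rb=np.array([[a[0],-a[1]],[a[1],a[0]]])
print('swatch in board',(np.array(S[0])-B[0])@Rb); print((cv2.boxPoints(S)-B[0])@Rb)
p2=np.load('pics/side0.npz')['p']
q,w=rect('side',p2,(int(412*s),int(308*s)),.023,(270,200,315,235));print('side swatch',q,(np.array(q[0])-B[0])@Rb);print((cv2.boxPoints(q)-B[0])@Rb)
print(R.from_quat(r.observe()['orientation']).as_matrix().round(3))
x0,y0,x1,y1=240,140,365,310
cv2.imwrite('pics/c1.png',cv2.resize(p[y0:y1,x0:x1,::-1],None,fx=3.5,fy=3.5,interpolation=cv2.INTER_CUBIC))
E
```

```text
board ((500.34515380859375, -12.740715026855469), (279.41082763671875, 149.708984375), 18.89449691772461)
[[ 343.92767    12.840031]
 [ 392.4074   -128.80211 ]
 [ 656.76263   -38.32146 ]
 [ 608.2829    103.32068 ]]
swatch ((532.52294921875, 4.362194061279297), (30.91271209716797, 80.77622985839844), 20.105186462402344)
[[504.12527   36.976143]
 [531.89166  -38.87784 ]
 [560.92065  -28.251755]
 [533.15424   47.602226]]
yaw 18.894493
swatch in board [35.98231461  5.76131997]
[[ 19.67606997  45.81383075]
 [ 21.38277606 -34.94435577]
 [ 52.28858813 -34.2912007 ]
 [ 50.58185316  46.46699571]]
side swatch ((532.79541015625, 5.030361175537109), (32.92753982543945, 82.53502655029297), 19.601804733276367) [36.45646458  6.30525375]
[[ 19.48451525  47.36638223]
 [ 20.50338609 -35.16234854]
 [ 53.42841391 -34.75587472]
 [ 52.40954308  47.77285604]]
[[ 0.928 -0.     0.373]
 [-0.373 -0.001  0.928]
 [ 0.    -1.    -0.001]]
```

View pics/c1.png

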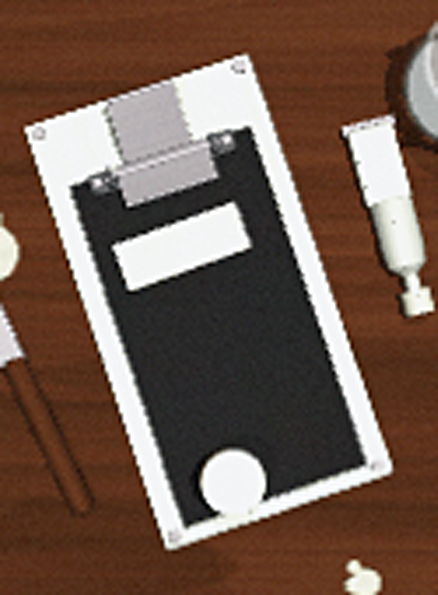

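Board is at about (500,-13) mm with yaw 18.9°. In board coordinates the swatch centre is (36,6), 1.2° out of square, and it needs about 31 mm of travel. I'll fly to a hover with the open fingers straddling the clip along board x.

Request:
{"name": "play_rows", "arguments": {
  "deltas": [1,18,-32,0,0,0,-2.7,1,36,-64,0,0,0,-5.4,1,54,-96,0,0,0,-8.1,1,72,-128,0,0,0,-10.8,1,90,-160,0,0,0,-13.5,1,108,-192,0,0,0,-16.2,1,126,-224,0,0,0,-18.9,1,144,-256,0,0,0,-21.6,1,162,-288,0,0,0,-24.3,1,180,-320,0,0,0,-27,1,198,-352,0,0,0,-30,1,216,-384,0,0,0,-33,1,234,-416,0,0,0,-36,1,252,-448,0,0,0,-39,1,270,-480,0,0,0,-42,1,288,-512,0,0,0,-45,1,306,-544,0,0,0,-48,1,321,-571,0,0,0,-49.2,1,321,-571,-30,0,0,-49.2,1,321,-571,-60,0,0,-49.2],
  "grip_force": 20
}}

```text
time_s: 1.77
ee_pos: [0.5551, 0.0067, 0.1421]
orientation: [-0.575, 0.411, -0.413, 0.575]
ft_force: [0.5, 1.0, -1.0]
finger_gap: 0.0855
```

Request:
{"name": "play_rows", "arguments": {
  "deltas": [1,-1.4,2,-30,0,0,0,1,-1.4,2,-60,0,0,0,1,-1.4,2,-85,0,0,0,1,-1.4,2,-97,0,0,0,1,-1.4,2,-97,0,0,0,1,-1.4,2,-97,0,0,0]
}}

```text
time_s: 2.27
ee_pos: [0.5538, 0.0085, 0.0455]
orientation: [-0.575, 0.411, -0.413, 0.575]
ft_force: [0.4, 0.0, 0.5]
finger_gap: 0.0853
```

Run:
```python
from h import *
p,d=r.snapshot('side');x0,y0,x1,y1=210,130,360,290
q,_=r.snapshot('top');print(q.shape)
A=cv2.resize(p[y0:y1,x0:x1,::-1],None,fx=3.5,fy=3.5,interpolation=cv2.INTER_CUBIC)
cv2.imwrite('pics/s2.png',A)
o=r.observe();print(o['ee_pos'],o['ft_force'],o['joint_pos'].round(2));M=R.from_quat(o['orientation']).as_matrix();print(M.round(4),np.degrees(np.arctan2(M[1,2],M[0,2])))
```

```text
(420, 560, 3)
[0.55458956 0.00867687 0.04659835] [ 0.01823112 -0.60114096  0.47726316] [-0.3   0.65  0.24  1.92 -0.26  0.6   0.44]
[[ 3.211e-01  3.800e-03  9.470e-01]
 [-9.471e-01 -4.000e-04  3.211e-01]
 [ 1.600e-03 -1.000e+00  3.500e-03]] 18.72846917771545
```

View pics/s2.png

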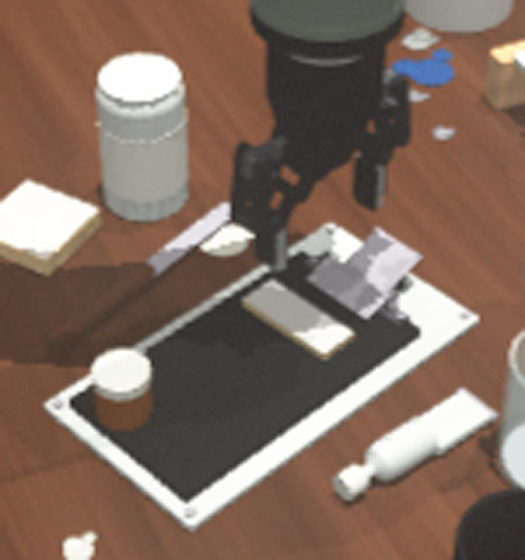

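The side crop shows both fingertips above the clip. The near tip is at crop (275,265) and the far tip at (375,207), so they straddle the jaw and lever. I'll check the tip positions and heights with depth.

```bash
cat >> h.py <<'E'
C=np.array([500.3,-12.7]);yw=np.radians(18.9);RB=np.array([[np.cos(yw),-np.sin(yw)],[np.sin(yw),np.cos(yw)]])
def tob(w): return (np.asarray(w)*1000-C)@RB
def cloud(n):
    p,d=r.snapshot(n);m=r.camera_model(n);K=np.array([[m['fx'],0,m['cx']],[0,m['fy'],m['cy']],[0,0,1]])
    v,u=np.nonzero(d>0);q=cv2.undistortPoints(np.float64(np.c_[u,v]).reshape(-1,1,2),K,m['distortion']).reshape(-1,2)
    c=np.c_[q,np.ones(len(q))]*d[v,u][:,None];T=m['world_to_cam'];w=(c-T[:3,3])@T[:3,:3]
    return p,u,v,np.c_[tob(w[:,:2]),w[:,2]*1000]
E
python3 - <<'E'
from h import *
p,u,v,b=cloud('side')
for nm,lo,hi in(('push',-10,40),('lever',85,125)):
    s=(b[:,0]>lo)&(b[:,0]<hi)&(abs(b[:,1])<25)&(b[:,2]>42)&(b[:,2]<85)
    q=b[s];print(nm,len(q),np.percentile(q,[1,5,50,95,99],axis=0).round(1).tolist())
    for z in range(50,85,5):
        t=q[abs(q[:,2]-z)<2.5]
        if len(t):print(z,len(t),t.min(0).round(1),t.max(0).round(1))
print(tob(r.observe()['ee_pos'][:2]),r.observe()['ee_pos'][2])
E
```

```text
Traceback (most recent call last):
IndexError: index -1 is out of bounds for axis 0 with size 0
```

Run:
```python
from h import *
print(tob(cast('side',[[285.5,206],[288,206.5],[291.5,205],[314,187.5],[316.5,190],[319,189]],.0595)).round(1))
print(tob(r.observe()['ee_pos'][:2]),r.observe()['ee_pos'][2])
```

```text
[[ 26.9  28.7]
 [ 30.   23.1]
 [ 40.   21.2]
 [128.8  29.7]
 [126.   18.4]
 [133.5  16.7]]
[58.33711414  2.70494907] 0.046661935173476346
```

Run:
```python
from h import *
for z in(.06,.07,.08,.09):print(z,tob(cast('side',[[288,206.5],[316.5,190]],z)).round(1).tolist())
p=r.snapshot('top')[0]
cv2.imwrite('pics/t3.png',cv2.resize(p[140:310,230:380,::-1],None,fx=3.5,fy=3.5,interpolation=cv2.INTER_CUBIC))
```

```text
0.06 [[29.6, 22.7], [125.5, 18.0]]
0.07 [[21.6, 14.6], [116.3, 9.9]]
0.08 [[13.7, 6.4], [107.1, 1.8]]
0.09 [[5.7, -1.7], [97.9, -6.3]]
```

View pics/t3.png

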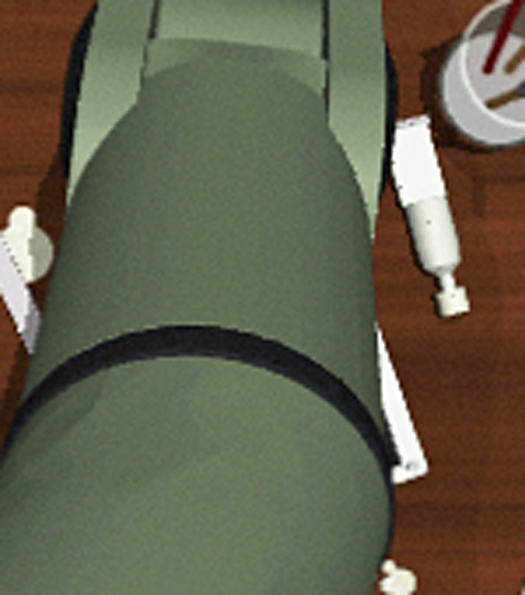

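The top view is blocked by the arm. I'll descend 14 mm, which is safe under either tip-height estimate, and take a closer side look.

Request:
{"name": "play_rows", "arguments": {
  "deltas": [1,-0.8,0.2,-7,0,0,0.1,1,-0.8,0.2,-14,0,0,0.1,1,-0.8,0.2,-14,0,0,0.1,1,-0.8,0.2,-14,0,0,0.1]
}}

```text
time_s: 2.8
ee_pos: [0.5534, 0.009, 0.0321]
orientation: [-0.575, 0.41, -0.412, 0.576]
ft_force: [0.9, 0.1, -1.3]
finger_gap: 0.0859
```

```bash
cat > shot.py <<'E'
import sys
from h import *
p,d=r.snapshot('side');x0,y0,x1,y1=265,165,345,235
A=np.clip(255*(p/255.)**.6,0,255).astype(np.uint8)
cv2.imwrite(sys.argv[1],cv2.resize(A[y0:y1,x0:x1,::-1],None,fx=8,fy=8,interpolation=cv2.INTER_CUBIC))
o=r.observe();M=R.from_quat(o['orientation']).as_matrix();print(tob(o['ee_pos'][:2]).round(1),o['ee_pos'][2]*1000,(o['ft_force'][:2]@RB).round(1),o['ft_force'][2],o['finger_gap'],M[2].round(4))
E
python3 shot.py pics/s4.png
```

```text
[57.4  3.2] 32.33632785140867 [ 0.2 -0.5] 0.264120288515955 0.0855564776086412 [ 0.0015 -1.      0.0032]
```

View pics/s4.png

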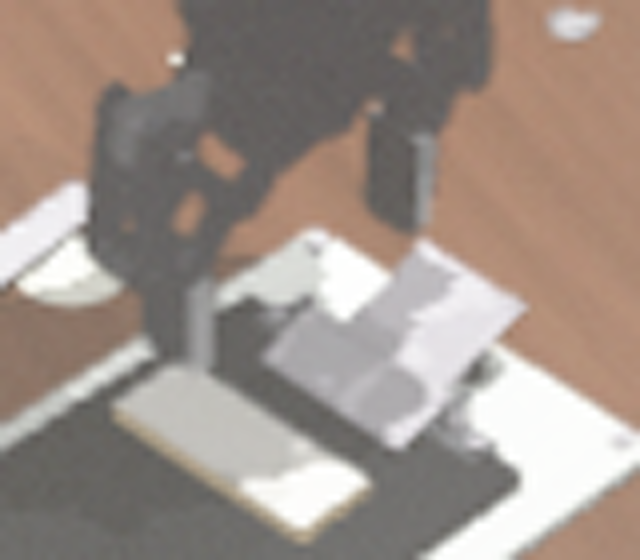

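Run:
```python
from h import *
for z in(.045,.05,.055,.06,.065,.07):print(z,tob(cast('side',[[284.2,209.5],[289.5,211.5],[291.6,211],[311.5,191.5],[316.8,194]],z)).round(1).tolist())
```

```text
0.045 [[27.1, 33.4], [31.3, 19.1], [36.3, 16.8], [125.7, 34.9], [128.2, 18.5]]
0.05 [[23.2, 29.4], [27.4, 15.1], [32.3, 12.9], [121.2, 30.8], [123.6, 14.6]]
0.055 [[19.3, 25.3], [23.4, 11.1], [28.3, 8.9], [116.7, 26.7], [119.1, 10.6]]
0.06 [[15.4, 21.2], [19.5, 7.2], [24.4, 4.9], [112.1, 22.6], [114.5, 6.6]]
0.065 [[11.5, 17.2], [15.6, 3.2], [20.4, 1.0], [107.6, 18.6], [110.0, 2.7]]
0.07 [[7.6, 13.1], [11.6, -0.8], [16.5, -3.0], [103.1, 14.5], [105.5, -1.3]]
```

Run:
```python
from h import *
p,u,v,b=cloud('side')
for px in[(290,208),(288,206),(286,205),(315,190),(318,186),(317,184),(290,202),(280,190),(298,213),(320,206)]:
    k=(abs(u-px[0])<=1)&(abs(v-px[1])<=1);print(px,k.sum(),np.median(b[k],0).round(1) if k.any() else '')
```

```text
(290, 208) 9 [ 7.3 -6.8 87.5]
(288, 206) 9 [ 5.2 -2.8 94.2]
(286, 205) 9 [ 0.5 -0.3 96.1]
(315, 190) 9 [99.6  0.2 83.7]
(318, 186) 9 [103.4  -5.7  98.9]
(317, 184) 9 [100.5  -4.3 107.3]
(290, 202) 9 [  7.6  -5.6 104.9]
(280, 190) 9 [-14.4   3.7 149.2]
(298, 213) 9 [65.2 24.4 15.4]
(320, 206) 9 [114.2  -6.6  28.1]
```

The depth reading puts the fingertips at about 75 mm, higher than TCP+13 mm would give (45 mm). I'll descend in guarded steps and watch the force.

Request:
{"name": "play_rows", "arguments": {
  "deltas": [1,0,0,-4,0,0,0,1,0,0,-8,0,0,0,1,0,0,-12,0,0,0,1,0,0,-12,0,0,0]
}}

```text
time_s: 3.23
ee_pos: [0.5533, 0.0089, 0.0196]
orientation: [-0.575, 0.411, -0.412, 0.576]
ft_force: [-0.3, -0.1, -0.6]
finger_gap: 0.0854
```

Request:
{"name": "play_rows", "arguments": {
  "deltas": [1,0,0,-3,0,0,0,1,0,0,-5,0,0,0,1,0,0,-5,0,0,0]
}}

```text
time_s: 3.48
ee_pos: [0.553, 0.0089, 0.0141]
orientation: [-0.575, 0.411, -0.412, 0.575]
ft_force: [-0.4, 0.3, -0.3]
finger_gap: 0.0852
```

```bash
cat > tips.py <<'E'
from h import *
p,u,v,b=cloud('side')
o=r.observe();print('tcp',tob(o['ee_pos'][:2]).round(1),o['ee_pos'][2]*1000,'F',(o['ft_force'][:2]@RB).round(1),o['ft_force'][2],o['finger_gap'])
for nm,lo,hi in(('push',-15,60),('lever',92,135)):
    q=b[(b[:,0]>lo)&(b[:,0]<hi)&(b[:,1]>-14)&(b[:,1]<0)]
    for z in range(20,110,8):
        t=q[abs(q[:,2]-z)<4]
        if len(t)>1:print(nm,z,len(t),np.percentile(t[:,0],[5,95]).round(1),np.percentile(t[:,1],[5,95]).round(1))
E
python3 tips.py; cat shot.py | sed 's/^import.*//' >/dev/null
```

```text
tcp [57.   3.4] 14.376125524397557 F [ 0.6 -0.3] -0.1913305291813187 0.08526810757702993
push 20 73 [-9.3 53.3] [-13.4  -1.6]
push 28 11 [21.5 43.2] [-13.1  -3.5]
push 60 7 [ 3.2 10.8] [-6.8 -1.9]
push 68 15 [-0.5 12.3] [-6.1 -0.8]
push 76 13 [ 0.6 11.6] [-7.9 -1.6]
push 84 17 [-0.9  9.9] [-8.  -0.6]
push 92 9 [ 0.1 12.4] [-7.1 -1.8]
push 100 17 [-4.4 13.2] [-8.8 -3.5]
push 108 34 [-12.8  20.2] [-9.6 -2.5]
lever 20 14 [100.9 109.9] [-12.  -1.]
lever 28 41 [ 95.1 128.2] [-13.6  -1.1]
lever 36 14 [122.  133.4] [-12.3  -0.7]
lever 60 7 [ 97.2 105.2] [-7.6 -0.4]
lever 68 12 [ 98.  108.6] [-7.9 -0.8]
lever 76 12 [ 97.6 113.2] [-6.5 -0.7]
lever 84 12 [ 98.5 110.9] [-8.4 -0.4]
lever 92 9 [ 97.8 104.4] [-7.4 -1.2]
lever 100 19 [ 98.6 123.4] [-9.  -1.4]
lever 108 28 [ 98.4 128.8] [-9.4 -0.8]
```

Fingertips sit about 42 mm above the reported TCP, at z≈57, with inner faces at x≈13 and x≈98. I'll shift +3 mm along the board and continue down.

Request:
{"name": "play_rows", "arguments": {
  "deltas": [1,1,0.4,-4,0,0,0,1,2,0.7,-8,0,0,0,1,2.8,1,-12,0,0,0,1,2.8,1,-16,0,0,0,1,2.8,1,-18,0,0,0,1,2.8,1,-18,0,0,0]
}}

```text
time_s: 4.03
ee_pos: [0.5555, 0.0099, -0.0043]
orientation: [-0.575, 0.411, -0.412, 0.575]
ft_force: [-0.4, -0.0, 0.5]
finger_gap: 0.0854
```

Request:
{"name": "play_rows", "arguments": {
  "deltas": [1,0,0,-2,0,0,0,1,0,0,-4,0,0,0,1,0,0,-6,0,0,0,1,0,0,-6,0,0,0]
}}

```text
time_s: 4.37
ee_pos: [0.5554, 0.0098, -0.0106]
orientation: [-0.575, 0.411, -0.412, 0.575]
ft_force: [-0.0, 0.4, -0.2]
finger_gap: 0.0855
```

```bash
python3 tips.py; python3 shot.py pics/s5.png
```

```text
tcp [59.5  3.4] -10.399641081825013 F [-0.8  0. ] 0.010081375135648905 0.08543537958666576
push 20 84 [-10.5  49.6] [-12.9  -0.8]
push 28 4 [11.3 44.6] [-12.2  -1.8]
push 36 8 [ 6.8 14. ] [-6.4 -1.7]
push 44 14 [ 2.9 15.5] [-7.  -1.3]
push 52 15 [ 2.5 14.4] [-6.5 -1.2]
push 60 13 [ 2.6 15. ] [-5.9 -1.3]
push 68 15 [ 1.9 14. ] [-7.6 -1.5]
push 76 20 [-11.2  16.7] [-8.9 -2. ]
push 84 28 [-13.3  20.3] [-8.9 -2. ]
push 92 46 [-12.9  53. ] [-12.6  -3. ]
push 100 37 [-12.8  56.2] [-13.1  -2.1]
push 108 42 [-12.6  38.1] [-13.3  -0.8]
lever 20 11 [101.2 111.7] [-12.9  -3.3]
lever 28 45 [ 94.4 129.2] [-12.8  -1. ]
lever 36 24 [101.2 134.4] [-12.8  -1.1]
lever 44 10 [ 99.5 115.3] [-6.8 -1.2]
lever 52 10 [100.2 113.6] [-7.  -2.1]
lever 60 12 [ 99.7 114. ] [-7.5 -0.7]
lever 68 12 [101.5 109.3] [-7.4 -0.8]
lever 76 15 [101.1 128.9] [-8.1 -1.5]
lever 84 24 [ 99.8 127.5] [-9.3 -1.4]
lever 92 18 [ 96.4 132.3] [-11.5  -2.4]
lever 100 14 [109.2 131.4] [-9.9 -1.6]
lever 108 12 [116.8 128.8] [-8.8 -3.2]
[59.5  3.4] -10.294722243925545 [-0.1  0.3] 0.16259031284931968 0.08530766675245788 [ 0.0011 -1.      0.0011]
```

View pics/s5.png

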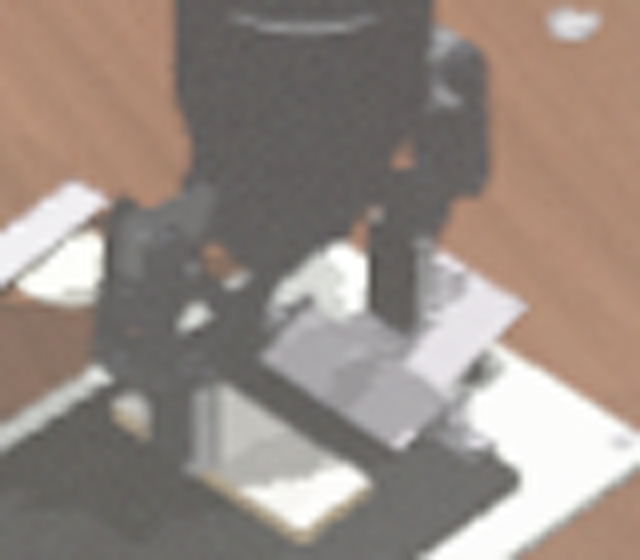

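Tips are at about 32 mm. The pushing finger (crop (200,465)) stands behind the swatch edge and the other finger is just over the lever. Now I'll press.

Request:
{"name": "play_rows", "arguments": {
  "deltas": [1,0,0,-2,0,0,0,1,0,0,-4,0,0,0,1,0,0,-6,0,0,0,1,0,0,-6,0,0,0]
}}

```text
time_s: 4.8
ee_pos: [0.5555, 0.0098, -0.0166]
orientation: [-0.575, 0.411, -0.412, 0.575]
ft_force: [0.6, 0.2, 2.0]
finger_gap: 0.0854
```

Request:
{"name": "play_rows", "arguments": {
  "deltas": [1,0,0,-2,0,0,0,1,0,0,-4,0,0,0,1,0,0,-4,0,0,0]
}}

```text
time_s: 5.05
ee_pos: [0.5554, 0.0098, -0.0208]
orientation: [-0.575, 0.411, -0.412, 0.575]
ft_force: [-1.9, 0.5, 6.0]
finger_gap: 0.0852
```

Request:
{"name": "play_rows", "arguments": {
  "deltas": [1,0,0,-1,0,0,0,1,0,0,-2,0,0,0,1,0,0,-2,0,0,0]
}}

```text
time_s: 5.3
ee_pos: [0.5551, 0.0097, -0.0227]
orientation: [0.575, -0.411, 0.412, -0.575]
ft_force: [-5.8, -0.7, 12.5]
finger_gap: 0.085
```

Request:
{"name": "play_rows", "arguments": {
  "deltas": [1,0,0,-1,0,0,0,1,0,0,-1,0,0,0]
}}

```text
time_s: 5.47
ee_pos: [0.5551, 0.0096, -0.0229]
orientation: [-0.575, 0.411, -0.412, 0.575]
ft_force: [-8.1, 1.1, 23.6]
finger_gap: 0.0853
```

```bash
python3 tips.py | grep -E "tcp| 20 | 28 | 36 "
python3 - <<'E'
from h import *
p,u,v,b=cloud('side')
for lo in range(98,140,4):
    t=b[(b[:,0]>lo)&(b[:,0]<lo+4)&(b[:,1]<-10)&(b[:,1]>-21)&(b[:,2]<45)]
    if len(t):print(lo,len(t),np.median(t[:,2]).round(1))
for lo in range(66,86,4):
    t=b[(b[:,0]>lo)&(b[:,0]<lo+4)&(b[:,1]<0)&(b[:,1]>-25)&(b[:,2]<45)]
    if len(t):print('jaw',lo,len(t),np.median(t[:,2]).round(1))
E
python3 shot.py pics/s6.png
```

```text
tcp [59.1  3.4] -22.884859242950277 F [-8.   3.9] 23.56423827264489 0.08552793196689609
push 20 70 [-7.2 53.3] [-13.3  -1.1]
push 28 21 [ 4.9 42.9] [-10.2  -1.2]
push 36 14 [ 2.6 16.1] [-7.  -1.2]
push 100 36 [-12.4  40.2] [-13.2  -2.7]
lever 20 41 [102.3 133.6] [-13.4  -1.9]
lever 28 10 [ 92.7 106.3] [-10.7  -1.8]
lever 36 12 [ 99.5 114.8] [-7.1 -1.3]
102 3 20.0
106 5 18.1
110 5 18.6
114 8 18.4
118 8 19.2
122 6 17.3
126 6 18.7
130 7 17.3
134 5 17.4
138 3 6.7
jaw 66 12 15.8
jaw 70 21 27.3
jaw 74 23 17.2
jaw 78 16 28.2
jaw 82 13 28.8
[59.2  3.4] -22.88157944672011 [-8.1  2. ] 23.835320790837375 0.08551653364981658 [ 6.e-04 -1.e+00  1.e-03]
```

View pics/s6.png

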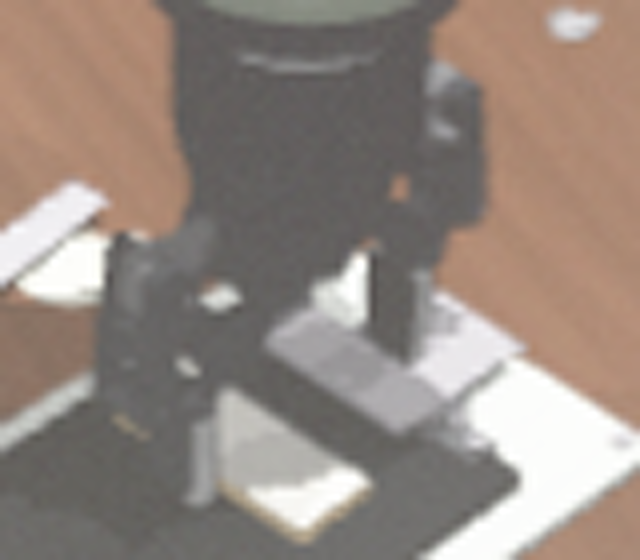

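The lever is level at about 18–19 mm and on its stop, since the force doubled with almost no travel. The jaw is open. I'll keep pressing and slide forward 5 mm.

Request:
{"name": "play_rows", "arguments": {
  "deltas": [1,1.2,0.4,-0.6,0,0,0,1,2.4,0.8,-0.6,0,0,0,1,3.6,1.2,-0.6,0,0,0,1,4.7,1.6,-0.6,0,0,0]
}}

```text
time_s: 5.95
ee_pos: [0.5555, 0.0098, -0.023]
orientation: [0.576, -0.414, 0.41, -0.573]
ft_force: [-40.6, -8.6, 52.6]
finger_gap: 0.0853
```

Request:
{"name": "play_rows", "arguments": {
  "deltas": [0.9,0.9,0.3,0.2,0,0,0,0.9,1.9,0.65,0.9,0,0,0,0.9,1.9,0.65,0.9,0,0,0]
}}

```text
time_s: 6.2
ee_pos: [0.5571, 0.0104, -0.0211]
orientation: [0.576, -0.414, 0.41, -0.573]
ft_force: [-13.1, 0.2, 30.4]
finger_gap: 0.0814
```

```bash
python3 tips.py | grep -E "tcp| 20 | 28 | 36 | 44 "; python3 shot.py pics/s7.png
```

```text
tcp [61.2  3.5] -21.080090147666112 F [-12.7   5. ] 31.39534726986898 0.08115302699724043
push 20 82 [-11.   57.6] [-13.   -1.5]
push 28 16 [10.  45.2] [-11.4  -1.2]
push 36 12 [ 7.1 18.6] [-6.9 -1.9]
push 44 13 [ 5.6 17.1] [-7.5 -0.8]
lever 20 42 [104.7 132.7] [-13.7  -1.9]
lever 28 15 [ 93.3 109.9] [-10.   -1.2]
lever 36 12 [100.3 113.8] [-7.3 -1.1]
lever 44 8 [ 99.4 112.5] [-7.1 -1.6]
[61.2  3.5] -21.09519457393929 [-12.5   5. ] 31.367929692796853 0.08124099413410814 [-0.0017 -1.     -0.0067]
```

View pics/s7.png

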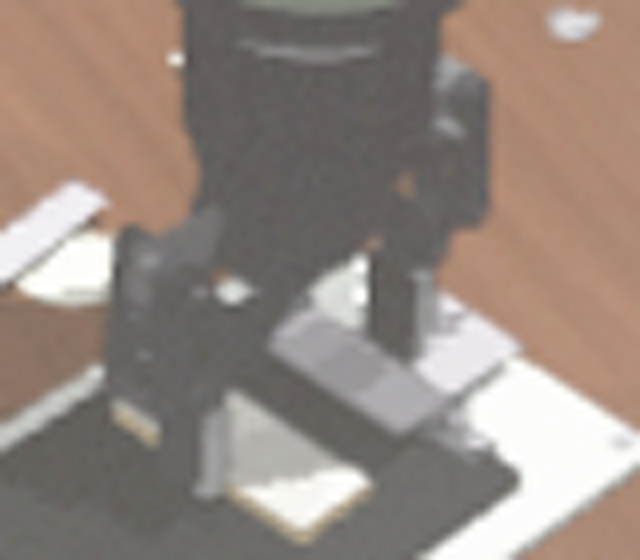

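The lever fingertip sticks by friction (μ≈0.8), so sliding it just builds force. Better plan: leave that finger in place and advance the pushing finger by closing the gripper. The hand follows at half the rate and rises with the finger swing. I'll also level the small tilt.

Request:
{"name": "play_rows", "arguments": {
  "deltas": [0.85,0.9,0.3,0.2,0.13,-0.38,0,0.8,1.9,0.65,1.0,0.13,-0.38,0,0.8,1.9,0.65,1.0,0.13,-0.38,0,0.8,1.9,0.65,1.0,0.13,-0.38,0]
}}

```text
time_s: 6.63
ee_pos: [0.5591, 0.0112, -0.0195]
orientation: [-0.574, 0.412, -0.412, 0.575]
ft_force: [-4.6, 0.3, 17.1]
finger_gap: 0.0766
```

```bash
python3 tips.py | grep -E "tcp| 36 | 44 "; python3 -c "
from h import *
o=r.observe();print(R.from_quat(o['orientation']).as_matrix().round(4)[2],o['torque'])"
```

```text
tcp [63.4  3.5] -19.521586765398148 F [-5.   2.3] 16.115355491598795 0.07681233677681772
push 36 15 [ 9.8 22.2] [-7.4 -0.8]
push 44 12 [11.4 22.1] [-7.4 -1.2]
lever 20 44 [102.6 134.6] [-13.2  -1.3]
lever 36 13 [ 99.8 115. ] [-7.6 -1.2]
lever 44 9 [101.3 113.7] [-7.4 -0.4]
[-1.9e-03 -1.0e+00  9.0e-04] [0.36203417 0.45225759 0.19032917]
```

Works well: Fz is 16 N and lateral force is low. Continuing.

Request:
{"name": "play_rows", "arguments": {
  "deltas": [0.75,1,0.35,0.2,0,0,0,0.7,2.1,0.7,0.9,0,0,0,0.65,3.1,1.1,1.6,0,0,0,0.6,4.2,1.4,2.2,0,0,0,0.6,4.2,1.4,2.3,0,0,0]
}}

```text
time_s: 7.1
ee_pos: [0.5632, 0.0126, -0.0168]
orientation: [-0.574, 0.412, -0.411, 0.575]
ft_force: [-5.7, 0.5, 14.9]
finger_gap: 0.0684
```

```bash
python3 tips.py | grep -E "tcp| 36 | 44 "; python3 -c "
from h import *
o=r.observe();print(R.from_quat(o['orientation']).as_matrix().round(4)[2],o['torque'])"
```

```text
tcp [67.7  3.5] -16.80616105830593 F [-5.7  2.2] 14.69952552535845 0.06842747853104693
push 36 14 [18.8 30.9] [-7.7 -0.9]
push 44 17 [18.7 31.1] [-8.5 -1.7]
lever 36 13 [ 98.6 115.2] [-6.9 -0.6]
lever 44 10 [ 99.7 113.5] [-7.7 -2.1]
[-2.1e-03 -1.0e+00  8.0e-04] [0.18121716 0.70789987 0.06188678]
```

Request:
{"name": "play_rows", "arguments": {
  "deltas": [0.55,1,0.35,0.1,0,0,0,0.5,2,0.7,0.6,0,0,0,0.45,3,1,1.1,0,0,0,0.4,4,1.4,1.6,0,0,0,0.4,4,1.4,1.6,0,0,0]
}}

```text
time_s: 7.57
ee_pos: [0.5672, 0.014, -0.0147]
orientation: [-0.574, 0.412, -0.411, 0.575]
ft_force: [-6.4, 0.4, 18.5]
finger_gap: 0.0596
```

```bash
python3 tips.py | grep -E "tcp| 36 | 44 "; python3 shot.py pics/s8.png
```

```text
tcp [72.   3.5] -14.666518848427762 F [-5.8  2.3] 17.552019883034383 0.0599088149916695
push 36 13 [28.1 39.2] [-7.3 -1.4]
push 44 14 [27.6 39.6] [-6.9 -1.5]
lever 36 8 [101.5 116. ] [-6.5 -0.5]
lever 44 12 [100.4 114.2] [-6.3 -0.9]
[72.   3.5] -14.653227611381762 [-5.5  2.8] 18.02013257787684 0.059904742465980335 [-0.0022 -1.      0.0011]
```

View pics/s8.png

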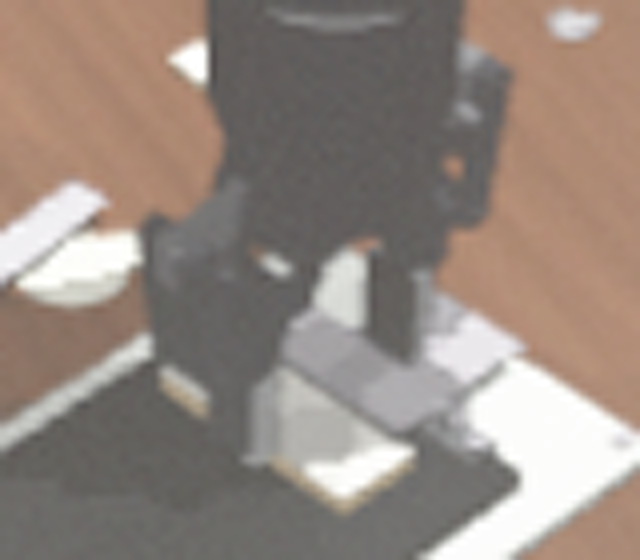

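The swatch (front right corner at crop (345,505)) is sliding flat with its leading edge under the open jaw, and the lever is still down. Continuing.

Request:
{"name": "play_rows", "arguments": {
  "deltas": [0.34,1.1,0.4,0.1,0,0,0,0.28,2.2,0.8,0.5,0,0,0,0.24,3.3,1.1,1,0,0,0,0.24,3.3,1.1,1,0,0,0]
}}

```text
time_s: 8.0
ee_pos: [0.5705, 0.0151, -0.0132]
orientation: [-0.574, 0.412, -0.411, 0.575]
ft_force: [-6.0, 0.3, 17.2]
finger_gap: 0.0528
```

Request:
{"name": "play_rows", "arguments": {
  "deltas": [0.21,0.5,0.2,-0.2,0,0,0,0.19,1,0.35,-0.1,0,0,0,0.19,1,0.35,-0.1,0,0,0]
}}

```text
time_s: 8.25
ee_pos: [0.5715, 0.0154, -0.0128]
orientation: [-0.574, 0.413, -0.411, 0.576]
ft_force: [-5.2, 0.4, 16.8]
finger_gap: 0.0509
```

```bash
python3 tips.py | grep -E "tcp| 36 | 44 "
```

```text
tcp [76.5  3.5] -12.77072764638823 F [-5.8  2.4] 16.019391997340886 0.05051167663319705
push 36 14 [37.4 50.2] [-5.9 -1.2]
push 44 14 [36.6 49.6] [-6.6 -0.9]
lever 36 13 [101.  114.5] [-7.  -1.3]
lever 44 7 [100.2 112.5] [-7.4 -1.5]
```

Request:
{"name": "play_rows", "arguments": {
  "deltas": [0.17,0.5,0.15,-0.3,0,0,0,0.15,0.9,0.3,-0.2,0,0,0,0.15,0.9,0.3,-0.2,0,0,0]
}}

```text
time_s: 8.55
ee_pos: [0.5723, 0.0157, -0.0125]
orientation: [-0.574, 0.413, -0.411, 0.576]
ft_force: [-5.9, -0.2, 17.5]
finger_gap: 0.049
```

Request:
{"name": "play_rows", "arguments": {
  "deltas": [0.13,0.5,0.15,-0.3,0,0,0,0.11,0.9,0.3,-0.2,0,0,0,0.11,0.9,0.3,-0.2,0,0,0]
}}

```text
time_s: 8.8
ee_pos: [0.5731, 0.016, -0.0122]
orientation: [-0.574, 0.413, -0.411, 0.576]
ft_force: [-6.0, 0.0, 17.6]
finger_gap: 0.0475
```

```bash
python3 tips.py | grep -E "tcp| 36 | 44 "
```

```text
tcp [78.1  3.5] -12.1853959144574 F [-6.2  1.8] 17.531152189167443 0.047352743827461984
push 36 14 [41.  50.5] [-8.7 -0.5]
push 44 13 [40.6 52.7] [-6.8 -1. ]
push 108 36 [12.3 56.9] [-13.4  -1.5]
lever 36 12 [100.1 114.3] [-7.2 -0.3]
lever 44 13 [100.4 113.6] [-7.  -0.8]
```

Request:
{"name": "play_rows", "arguments": {
  "deltas": [0.09,0.5,0.15,-0.3,0,0,0,0.07,0.9,0.3,-0.2,0,0,0,0.07,0.9,0.3,-0.2,0,0,0]
}}

```text
time_s: 9.1
ee_pos: [0.573, 0.0159, -0.012]
orientation: [-0.574, 0.413, -0.411, 0.575]
ft_force: [-10.8, -1.1, 19.6]
finger_gap: 0.0463
```

```bash
python3 tips.py | grep -E "tcp| 36 | 44 "; python3 shot.py pics/s9.png
python3 - <<'E'
from h import *
p,u,v,b=cloud('side')
# swatch/bed boundary on the -y side: white top pixels rows
m=(p[v,u].min(1)>110)&(b[:,2]>19)&(b[:,2]<27)&(b[:,0]>30)&(b[:,0]<80)&(b[:,1]<-10)&(b[:,1]>-45)
w=tob(cast('side',np.c_[u[m],v[m]],.023))
for y in range(-38,-8,5):
    t=w[abs(w[:,1]-y)<2.5]
    if len(t):print(y,len(t),t[:,0].min().round(1),t[:,0].max().round(1))
E
```

```text
tcp [78.1  3.6] -11.993632448836305 F [-9.9  2.3] 20.512314299607002 0.0464391842040681
push 36 13 [41.4 53.9] [-6.1 -0.4]
push 44 11 [44.4 54.1] [-7.4 -2. ]
lever 36 12 [ 97.7 110.2] [-8.3 -0.6]
lever 44 8 [ 99.1 112.3] [-7.  -1.3]
[78.1  3.6] -11.986965113648232 [-10.9   1.4] 20.02132990274974 0.04629391889638357 [-3.6e-03 -1.0e+00 -5.0e-04]
-33 17 52.5 81.5
-28 15 53.4 78.9
-23 14 51.6 73.5
-18 12 53.2 71.7
-13 12 54.1 75.3
```

View pics/s9.png

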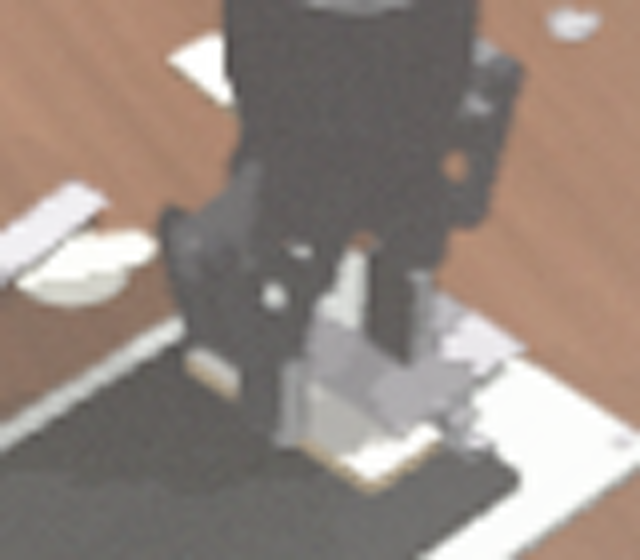

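Hand advance stopped at x=78.1 with about 5 N more force, and the swatch's rear edge is at x≈53: it's against the stop. One slightly firmer nudge to seat it square.

Request:
{"name": "play_rows", "arguments": {
  "deltas": [0.05,0.5,0.2,-0.4,0,0,0,0.04,0.9,0.3,-0.4,0,0,0,0.04,0.9,0.3,-0.4,0,0,0,0.04,0.9,0.3,-0.4,0,0,0]
}}

```text
time_s: 9.58
ee_pos: [0.573, 0.0159, -0.012]
orientation: [-0.574, 0.414, -0.411, 0.575]
ft_force: [-10.7, -1.3, 21.0]
finger_gap: 0.0464
```

```bash
cat > edge.py <<'E'
from h import *
# bottom front edge: bed/swatch transition; use white top face + tan side mask cast at z=.016
p,d=r.snapshot('side');hsv=cv2.cvtColor(p,cv2.COLOR_RGB2HSV)
v,u=np.mgrid[0:420,0:560];w=tob(cast('side',np.c_[u.ravel(),v.ravel()],.016)).reshape(420,560,2)
br=p.max(2)>95
for y in list(range(-34,-9,4))+list(range(20,50,4)):
    m=br&(abs(w[:,:,1]-y)<2)&(w[:,:,0]>35)&(w[:,:,0]<75)
    if m.any():print(y,np.percentile(w[:,:,0][m],2).round(1))
E
python3 edge.py;python3 tips.py | grep -E "tcp"
```

```text
-34 55.2
-30 53.4
-26 54.2
-22 55.0
-18 53.8
-14 54.7
-10 55.5
20 73.7
28 53.8
32 54.7
36 57.4
40 53.8
44 54.6
48 55.5
tcp [78.   3.6] -11.962327667476229 F [-10.4   2.1] 21.287717856596707 0.04656706917903347
```

Rear edge reads about 54 on both sides, so it's square, and the hand has stalled firmly. I'll back the pushing finger off while holding the lever, then lift.

Request:
{"name": "play_rows", "arguments": {
  "deltas": [0.14,-0.4,-0.1,-0.7,0,0,0,0.18,-1,-0.3,-0.9,0,0,0,0.2,-1.9,-0.6,-1.2,0,0,0,0.2,-1.9,-0.6,-1.2,0,0,0]
}}

```text
time_s: 10.02
ee_pos: [0.5712, 0.0154, -0.0127]
orientation: [-0.574, 0.414, -0.411, 0.575]
ft_force: [-3.6, 0.9, 12.5]
finger_gap: 0.0513
```

```bash
python3 edge.py;python3 tips.py | grep -E "tcp| 36 "
```

```text
-34 55.2
-30 55.8
-26 54.2
-22 55.0
-18 53.8
-14 54.7
-10 55.5
20 69.3
24 71.9
32 54.6
36 57.3
40 53.7
44 54.5
48 55.4
tcp [76.2  3.6] -12.736365470172005 F [-3.6  1.2] 12.689601336448597 0.0513712038415449
push 36 15 [35.5 47.4] [-7.3 -1.6]
lever 36 13 [ 99.9 114.2] [-6.7 -1.1]
```

The push finger is clear by about 4 mm and the swatch hasn't moved. Lifting straight up slowly to let the jaw close, then withdrawing.

Request:
{"name": "play_rows", "arguments": {
  "deltas": [0.2,0,0,1.5,0,0,0,0.2,0,0,3,0,0,0,0.2,0,0,4.5,0,0,0,0.2,0,0,6,0,0,0,0.2,0,0,8,0,0,0,0.2,0,0,11,0,0,0,0.2,0,0,15,0,0,0,0.2,0,0,25,0,0,0,0.2,0,0,45,0,0,0,0.2,0,0,70,0,0,0,0.2,0,0,100,0,0,0,0.2,0,0,130,0,0,0,0.2,0,0,160,0,0,0,0.2,0,0,190,0,0,0,0.2,0,0,210,0,0,0,0.2,0,0,210,0,0,0]
}}

```text
time_s: 11.45
ee_pos: [0.573, 0.0153, 0.2022]
orientation: [-0.572, 0.412, -0.412, 0.577]
ft_force: [0.6, -0.1, 0.6]
finger_gap: 0.0514
```

Request:
{"name": "play_rows", "arguments": {
  "deltas": [0.2,-16,30,0,0,0,0,0.2,-32,60,0,0,0,0,0.2,-48,90,0,0,0,0,0.2,-64,120,0,0,0,0,0.2,-80,150,0,0,0,0,0.2,-96,180,0,0,0,0,0.2,-112,210,0,0,0,0,0.2,-128,240,0,0,0,0,0.2,-144,270,0,0,0,0,0.2,-160,300,0,0,0,0,0.2,-176,330,0,0,0,0,0.2,-176,330,0,0,0,0]
}}

```text
time_s: 12.45
ee_pos: [0.3931, 0.3509, 0.2021]
orientation: [-0.574, 0.411, -0.41, 0.578]
ft_force: [-0.8, 0.8, -0.0]
finger_gap: 0.0514
```

Run:
```python
from h import *
p,u,v,b=cloud('side')
t=r.snapshot('top')[0]
A=cv2.resize(t[140:310,240:380,::-1],(420,510),interpolation=cv2.INTER_CUBIC)
S=cv2.resize(p[160:250,255:350,::-1],(380,510*380//420),interpolation=cv2.INTER_CUBIC)
S=cv2.copyMakeBorder(S,0,510-S.shape[0],0,0,cv2.BORDER_CONSTANT)
cv2.imwrite('pics/f10.png',np.hstack([A,S]))
for lo in range(98,136,6):
    k=b[(b[:,0]>lo)&(b[:,0]<lo+6)&(abs(b[:,1])<18)&(b[:,2]<50)];print(lo,np.median(k[:,2]).round(1))
w=tob(cast('top',np.argwhere(t.min(2)>130)[:,::-1],.023))
w=w[(abs(w[:,0]-58)<14)&(abs(w[:,1])<50)]
for y in range(-30,45,8):
    k=w[abs(w[:,1]-y)<4];print(y,k[:,0].min().round(1) if len(k) else None)
print('y ext',w[:,1].min(),w[:,1].max(),r.observe()['ft_force'])
```

```text
98 21.1
104 20.6
110 21.5
116 23.0
122 23.2
128 25.2
134 24.4
-30 52.4
-22 52.4
-14 52.5
-6 52.5
2 52.5
10 52.6
18 52.6
26 52.6
34 52.7
42 52.7
y ext -34.8373272743183 44.90392660749254 [ 1.10272754 -1.31776593  0.16564577]
```

View pics/f10.png

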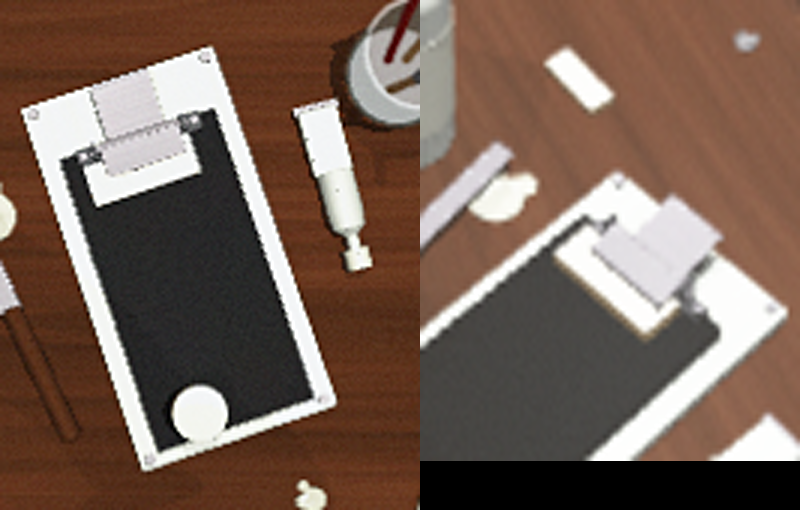

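The swatch is home: its rear edge is at 52.4–52.7 mm (target 52) and square to about 0.2°. The lever slopes about 0.14 rad, which matches the jaw resting on the swatch.

```bash
python3 -c "
from station import r
print(r.sign_off())"
```

```text
the job is handed in; nothing more can be done
None
```

The swatch is clipped in the board, and I handed the job in at about 12.5 s of robot time. One fingertip held the lever on its end stop. The other pushed the swatch flat under the open jaw until it stalled against the stop bar. I then backed the pushing finger off and lifted the hand to let the jaw close.

**Last checks:**
- **Position:** the swatch's rear edge is at board x = 52.4–52.7 mm (52 is fully home), square to about 0.2°.
- **Grip:** the lever slopes about 0.14 rad, against about 0.15 expected with the jaw resting on the swatch.
- **Surroundings:** the jar, knife and tube look untouched in the last picture. The can, mug, brushes and spare panel were not checked individually after the start.
- **Hand:** it is well clear, and the wrist force reads about zero.

**What disagreed or went wrong:**
- **Fingertip height:** the tips stood about 42 mm above the reported tool point instead of the expected 13 mm, so I went down by force and depth readings.
- **Fingertip sticking:** my first attempt to slide the fingertip along the lever stuck on friction. The wrist force reached about 67 N, under the 120 N limit. This was fingertip contact; the 40 N limit is for the arm and gripper body, which I saw touch nothing. After that I left that fingertip in place and pushed by closing the gripper.

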